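# Unbolt the second door of the sample cupboard

### The arm

A 6-joint arm with a two-finger parallel gripper is mounted at the origin on a cart in front of the work surface, level with it; the furniture and walls round the work are solid. World frame = base frame: x ahead of the robot, y to its left, z up, the work surface at z = 0. Lengths are in m, angles in rad, forces in N, time in s.
With the tool pointing down it reaches from about 0.4 to 0.825 m from the base axis. Payload 7 kg.
Tool frame: the origin (TCP) lies on the front face of the gripper's body, between the roots of the fingers; the fingertips stand 66 mm ahead of it and the grasp point (between the pads) lies ahead of it (manip.pinch_z is the z of the grasp point in the tool frame, in m); z points along the fingers, x is the direction in which the jaws open and shut, and the axes are right-handed (so a half turn about z gives the same grasp; the last joint's range is limited). The gripper opens to 88 mm and grips with 3 to 60 N. Pads are 19 mm wide; open, the fingers measure 130 mm over their backs; the gripper's body (78 mm by 193 mm) begins 47 mm behind the grasp point.
Start: joints at [1.426, 0.359, 0.012, 0, -1.224, -0.288], TCP at [0.283, 0.613, 0.292] pointing down, gripper open.
Joint ranges: [-3.07, 3.07], [-1.43, 2.12], [-1.02, 1.25], [-3.03, 1.67], [-3.05, -0], [-3.03, 3.03]. Speed limits (rad/s): [2.39, 2.39, 3.01, 3.14, 3.14, 3.14].

### API

Orientations are given as a rotation vector (axis times angle).
In Python, from workcell import telemetry, optics, workorder, manip gives the robot as it stands. The module is installed in compiled form; this text tells all that it offers.
- The arm moves only by the tool move_arm, never from a script. Its argument "rows" is a list of rows, each a list of 7 numbers: the turn, a rotation vector about the tool's x, y, z in degrees, then the shift along the tool's x, y, z in m, then the finger opening in m, from 0 to 0.0876. In form: [[rx, ry, rz, dx, dy, dz, gripper], ...]. A call has 1 to 5 rows; each row shifts and turns the commanded pose from where the row before left it, along the tool's axes as they then stand; what a row does not reach is not made up. A row lasts 1/10 s, in which the tool goes at most 50 mm and 8.59 degrees, less where a joint would pass 70% of its speed; a pose out of reach is approached as far as the arm can. A call with a gripper value outside its range is refused whole. The fingers move at their own pace and stop on an object; "newtons" is the grip in N (left out, the last holds). Time passes only in rows, so rows that do not move let the fingers close. It gives the time, the measured TCP pose, the force and the opening at its end, in the units of the state.
- telemetry.state(): the state, without advancing time (a new reading comes with each control period).
- optics.read_camera(name): name is "scene" or "top"; returns the picture (400x640x3 uint8, red, green, blue); there is no depth.
- optics.get_calibration(name): a dict with "camera_matrix" (3x3 intrinsics, pixels), "k1" (the pictures are not rectified: a ray, as slopes to the right and down, at radius r is drawn at 1 + k1 r^2 times it, then the intrinsics apply), "rvec" (rotation vector, rad) and "tvec" (3), from world to camera coordinates, as OpenCV has them. Camera axes: x right, y down, z forward; pixel columns grow to the right and rows downward; lengths in m; the calibration is good to about 2 mm. A picture is of the moment at which its call begins. get_calibration takes no time and is no camera call.
- workorder.hand_in(): hands the job in, once; it reports no verdict.
The state is a dict: "clock": time; "qpos": joint angles; "qd": joint speeds; "effort": joint torques, N m; "tool_pos": TCP position; "ee_rot": TCP orientation; "ft_force": force on the tool from outside, world axes, zero at the start; "torque": the same for the moment, N m; "width": finger opening in m.
Only numpy, scipy, OpenCV 4.12 (cv2) and the standard library are available. Lean on these libraries where they do the work, as an engineer would, in place of code of your own. Each camera call takes 0.05 s, during which the arm holds its last target.

### The job

The small sample cupboard on the packing table has a pair of doors. Swing its active door (the one with the upright pull and the cover strip) wide open, about square to the cupboard, and only then draw the upright bolt that the strip was covering all the way up, so that the other door is free. Leave that other door shut, the bolt up and the active door wide open.

Things in the scene. Friction and masses are not known exactly. Their poses are not given: they have to be found in the camera images.
- cupboard: White cupboard fixed on the table, 320 wide, 214 deep, 220 mm high. Origin: under the middle of the doors' front face; x from the front into it, y left along its front, z up. Left door: active, grey, 160 x 14 mm thick, with the upright pull and, on its free edge, a cover strip reaching 58 mm over the other door, 53 mm proud, capped at 213 mm height. Right door: passive.
- active_pull (a point): Grip point of the active door's pull, an upright 16 mm round steel post. On the post's axis, 190 mm above the table; post top 22 mm above it, foot 40 mm below; the stub that joins it to the door tops out 28 mm below. 42 mm in front of the door's face, 96 mm from the hinge line; the cover strip begins 58 mm from it. Axes turn with the door: x into the door, y along it to the hinge, z up.
- active_hinge (a point): Point on the active door's vertical hinge line, at the left edge of the cupboard's front face, 200 mm above the table; axes as active_pull.
- active_door (a joint): Opening angle of the active door, rad: 0 shut, 1.57 square to the cupboard, 1.75 its stop. It swings towards the robot, clockwise seen from above, with light friction (0.1 N m), and stays where it is left.
- bolt_grip (a point): Grip point of the passive door's bolt: upright steel knob, 16 mm across from 18 mm below to 14 mm above it, then a 20 mm head, top 24 mm above. On the bolt's axis, 177 mm above the table when down, 24 mm before the door's face, 28 mm right of where the doors meet. Rod guides end 32 mm below it. The strip hides it until the active door opens; then free at front, sides and above. Axes as cupboard.
- flush_bolt (a joint): Height of the bolt, m: 0 down in its keeper at the table, 0.035 fully up at its stop. About 4 N lifts it straight up and it stays where it is left.
- passive_door (a joint): Opening angle of the passive (right) door, rad: 0 shut. The bolt holds it while down; once the bolt is up it can swing towards the robot, with stiffer friction (0.3 N m). Its low bar handle at mid height is not needed here.

How it is judged:
On the way, in this order (a step that is already met when the one before it is completed fails the run):
1. the active door is wide open while the bolt is still down (value of joint active_door above 1.2 rad and value of joint flush_bolt below 0.01 m), for 0.2 s.
2. the bolt is drawn up with the active door open (value of joint flush_bolt above 0.025 m and value of joint active_door above 1.2 rad), for 0.2 s.
At the end, for the whole second after the job is handed in: The active door stands open by more than 1.2 rad (69 degrees), the bolt is up by more than 25 mm of its 35 mm, and the passive door is shut to within 0.1 rad (6 degrees) (all of step 2 and value of joint passive_door below 0.1 rad); the robot touches nothing.
It fails at once if the bolt is drawn before the active door is open (value of joint flush_bolt above 0.015 m and value of joint active_door below 1 rad).
It fails at once if the passive door is swung open (value of joint passive_door above 0.25 rad).
It also fails if it takes over 45 s, if anything falls off the work surface, if the arm or the gripper's body presses on something with over 40 N, if the wrist force passes 120 N, or if a joint passes its speed limit or range.

## Working session

There is one attempt and no reset: what is moved stays moved. The work goes in short steps, Python scripts to look and compute and a tool call to move; the robot and the scene stay as the last step left them, time stands still between calls to the robot, and variables do not carry over. Pictures are saved under pics/ and viewed, and the job is handed in when it is done.

Besides the shell and the picture viewer there is one more tool, called after "Emit:" as name(argument=value, ...), one argument or row to a line, values as JSON. move_arm: Moves the arm, as the interface text tells. Its arguments: {"type":"object","properties":{"rows":{"type":"array"},"newtons":{"type":"number"}},"required":["rows"]}

```bash
mkdir -p pics
python3 - <<'E'
from workcell import telemetry, optics, manip
import cv2
print(telemetry.state()); print(manip.pinch_z)
for n in("scene","top"):
    im=optics.read_camera(n); cv2.imwrite(f"pics/{n}0.png",im[:,:,::-1]); print(optics.get_calibration(n))
E
```

```text
{'clock': 0.0, 'qpos': array([ 1.42608354e+00,  3.59379364e-01,  1.10821723e-02, -3.68182713e-04,
       -1.22410702e+00, -2.88113864e-01]), 'qd': array([-0.00085038,  0.00159882, -0.000746  ,  0.00208592,  0.00112519,
        0.0001864 ]), 'effort': array([ 1.38869789e-03, -5.82719314e+01,  2.93048644e+01,  6.99741885e+00,
        6.85591658e-03, -1.58814692e-04]), 'tool_pos': array([0.28296422, 0.61241102, 0.29123436]), 'ee_rot': array([ 1.69174404e+00, -2.64562810e+00,  1.55264487e-03]), 'ft_force': array([-0.16932212,  0.85964575, -0.11045263]), 'torque': array([0.03388591, 0.02823657, 0.00512144]), 'width': 0.08784825364726251}
0.0468
{'camera_matrix': array([[433.76730605,   0.        , 322.61887409],
       [  0.        , 433.76730605, 203.82091388],
       [  0.        ,   0.        ,   1.        ]]), 'k1': -0.02459099106426495, 'rvec': array([ 1.93044132, -0.88325673,  0.5082838 ]), 'tvec': array([-0.62856896,  0.19974567,  0.77645925])}
{'camera_matrix': array([[427.36939892,   0.        , 324.84504665],
       [  0.        , 427.36939892, 203.98638173],
       [  0.        ,   0.        ,   1.        ]]), 'k1': -0.013507844538695904, 'rvec': array([ 1.58976583, -2.1008487 ,  0.75495281]), 'tvec': array([-0.17963439,  0.5735439 ,  0.64260814])}
```

View pics/scene0.png

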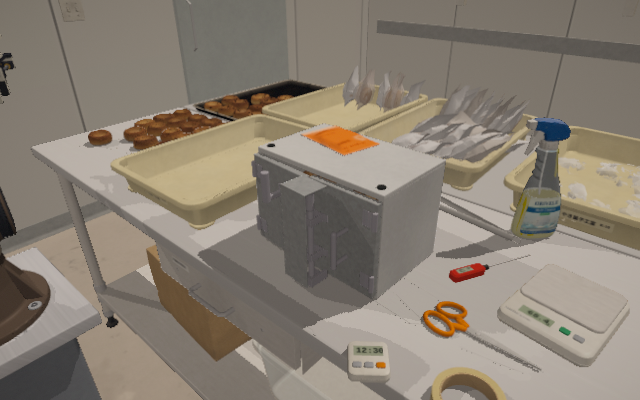

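View pics/top0.png

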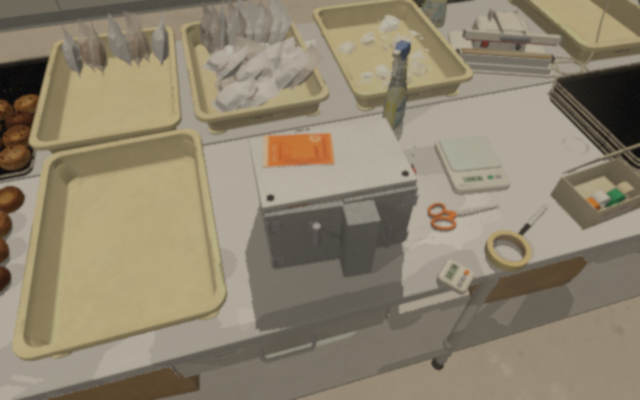

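The cupboard shows in both pictures: in the top view its roof spans about (250,140)–(412,175), with the post top near (317,226) and the strip cap near (361,215). I'll zoom in to pick corners.

Run:
```python
import cv2
a=cv2.imread("pics/scene0.png")[115:300,240:450]; cv2.imwrite("pics/s0z.png",cv2.resize(a,None,fx=3.2,fy=3.2,interpolation=cv2.INTER_CUBIC))
a=cv2.imread("pics/top0.png")[110:290,235:425]; cv2.imwrite("pics/t0z.png",cv2.resize(a,None,fx=3.2,fy=3.2,interpolation=cv2.INTER_CUBIC))
```

```text
(no output)
```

View pics/s0z.png

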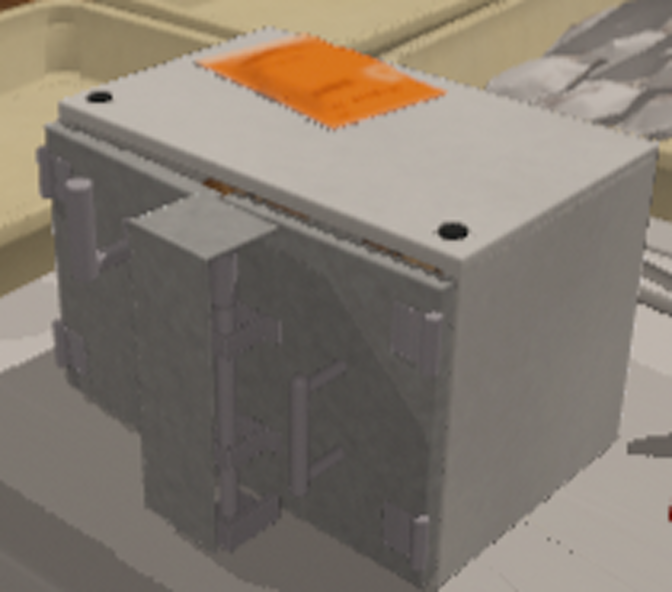

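View pics/t0z.png

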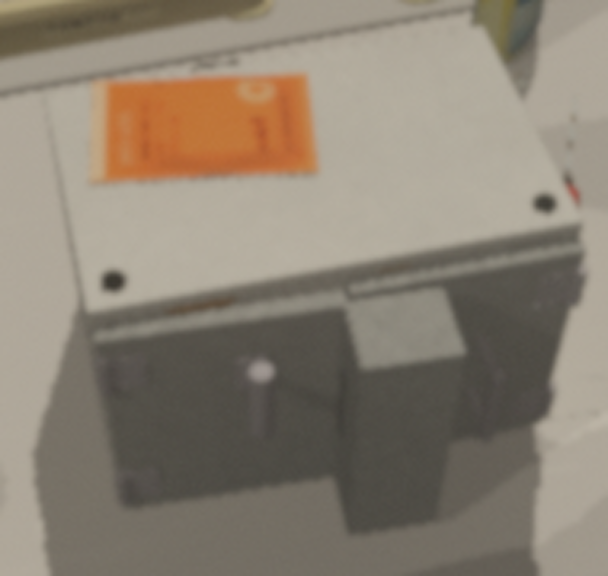

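```bash
cat > h.py <<'E'
import numpy as np, cv2
from scipy.optimize import least_squares
from workcell import telemetry, optics, manip
def cal(n):
    c=optics.get_calibration(n); return np.array(c["rvec"]),np.array(c["tvec"]),np.array(c["camera_matrix"]),np.array([c["k1"],0,0,0.])
def proj(n,P):
    r,t,K,d=cal(n); return cv2.projectPoints(np.array(P,float).reshape(-1,3),r,t,K,d)[0][:,0]
def ray(n,uv):
    r,t,K,d=cal(n); p=cv2.undistortPoints(np.array([[uv]],float),K,d)[0,0]; R=cv2.Rodrigues(r)[0]
    return -R.T@t, R.T@np.array([p[0],p[1],1])
def atz(n,uv,z):
    c,v=ray(n,uv); return c+v*(z-c[2])/v[2]
def tri(uvs):
    A=np.zeros((3,3));b=np.zeros(3)
    for n,uv in uvs.items():
        c,v=ray(n,uv);v/=np.linalg.norm(v);M=np.eye(3)-np.outer(v,v);A+=M;b+=M@c
    return np.linalg.solve(A,b)
E
python3 - <<'E'
from h import *
T=lambda u,v:(235+u/3.2,110+v/3.2)
S=lambda u,v:(240+u/3.2,115+v/3.2)
cfl=("a",-.053,.006,.213);cfr=("a",-.053,-.058,.213);post=("p",-.042,.064,.212)
obs=[("top",T(357,368),cfl),("top",T(466,355),cfr),("top",T(260,372),post),
("scene",S(130,222),cfl),("scene",S(210,262),cfr),("scene",S(78,184),post)]
for n,f,pts in(("top",T,[(88,312),(580,225),(45,95),(475,12)]),("scene",S,[(60,104),(460,262),(270,28),(655,152)])):
    for q,m in zip(pts,[(.014,.16),(.014,-.16),(.214,.16),(.214,-.16)]): obs.append((n,f(*q),("r",)+m+(.22,)))
def mod(p,o):
    X=np.array(o[2][1:],float)
    if o[2][0]=="r" and X[0]<.1: X[0]=p[3]
    c,s=np.cos(p[2]),np.sin(p[2])
    return np.array([p[0]+c*X[0]-s*X[1],p[1]+s*X[0]+c*X[1],X[2]])
f=lambda p:np.concatenate([proj(o[0],mod(p,o))[0]-o[1] for o in obs])
r=least_squares(f,[.5,.3,0.,.014],loss="soft_l1")
print(r.x,np.degrees(r.x[2]));print(f(r.x).reshape(-1,2).round(1))
print("tri post",tri({"top":T(260,372),"scene":S(78,184)}),"cfl",tri({"top":T(357,368),"scene":S(130,222)}),"cfr",tri({"top":T(466,355),"scene":S(210,262)}))
for n in("post","hinge","bolt"):
    X={"post":(-.042,.064,.19),"hinge":(0,.16,.2),"bolt":(-.024,-.028,.177)}[n];print(n,mod(r.x,(0,0,("a",)+X)))
E
```

```text
[ 0.48969512 -0.36522023 -0.04926683  0.02015992] -2.822781347064363
[[ 2.1 -0.6]
 [ 0.4 -2.5]
 [ 1.2 -0.7]
 [-0.6 -1.3]
 [ 0.  -1.9]
 [-0.7 -0.5]
 [-0.7 -0.9]
 [ 1.9 -0.7]
 [ 0.8  0.2]
 [ 4.5  5.6]
 [-1.6 -2. ]
 [-1.1 -0.9]
 [-1.8 -0.9]
 [ 0.2 -2. ]]
tri post [ 0.4530807  -0.29756769  0.20903015] cfl [ 0.44061657 -0.3538045   0.20797592] cfr [ 0.43296313 -0.41993967  0.20856317]
post [ 0.45089788 -0.29922951  0.19      ]
hinge [ 0.49757462 -0.20541437  0.2       ]
bolt [ 0.46434532 -0.39200433  0.177     ]
```

Run:
```python
from h import *
T=lambda u,v:(235+u/3.2,110+v/3.2)
S=lambda u,v:(240+u/3.2,115+v/3.2)
a=[atz("top",T(*q),.22) for q in[(88,312),(580,225),(45,95),(475,12)]]
b=[atz("scene",S(*q),.22) for q in[(60,104),(460,262),(270,28),(655,152)]]
print(np.round(a,4),np.round(b,4))
for p in (a,b):
    d=p[0]-p[1];print(np.degrees(np.arctan2(-d[0],d[1])),np.linalg.norm(d), [np.linalg.norm(p[i]-p[j]) for i,j in((0,2),(1,3),(2,3))])
for n,u,z in(("top",T(260,372),.212),("scene",S(78,184),.212),("top",T(357,368),.213),("scene",S(130,222),.213),("top",T(466,355),.213),("scene",S(210,262),.213)): print(atz(n,u,z))
s=telemetry.state();R=cv2.Rodrigues(s["ee_rot"])[0];print(R.round(3))
# goal: above post, tool x heading -(90+4)
```

```text
[[ 0.5152 -0.2074  0.22  ]
 [ 0.5013 -0.5216  0.22  ]
 [ 0.7123 -0.2144  0.22  ]
 [ 0.7174 -0.5328  0.22  ]] [[ 0.5124 -0.2174  0.22  ]
 [ 0.5005 -0.5292  0.22  ]
 [ 0.7089 -0.2235  0.22  ]
 [ 0.6867 -0.5398  0.22  ]]
-2.536938043133347 0.3145122118966342 [np.float64(0.1972633997490335), np.float64(0.2163663314197014), np.float64(0.31840570126211687)]
-2.1901547072556604 0.31201349874846285 [np.float64(0.1966118787154181), np.float64(0.1865418161986721), np.float64(0.3170556230109041)]
[ 0.45002065 -0.29670036  0.212     ]
[ 0.45021648 -0.30189686  0.212     ]
[ 0.43676129 -0.35229574  0.213     ]
[ 0.43433878 -0.36101261  0.213     ]
[ 0.42845965 -0.41761376  0.213     ]
[ 0.42905244 -0.4250023   0.213     ]
[[-0.419 -0.908 -0.   ]
 [-0.908  0.419 -0.001]
 [ 0.001 -0.    -1.   ]]
```

Emit:
move_arm(
  rows=[
    [0,0,-7.4,0,0,-0.017,0.05],
    [0,0,-7.4,0,0,-0.017,0.05],
    [0,0,-7.4,0,0,-0.017,0.05],
    [0,0,0,0.04,-0.02,0,0.05],
    [0,0,0,0.04,-0.02,0,0.05],
  ],
  newtons=25,
)

```text
clock: 0.6
tool_pos: [0.3192, 0.5306, 0.3425]
ee_rot: [2.172, -2.269, 0.0]
ft_force: [1.6, -0.5, -0.6]
width: 0.0538
```

Emit:
move_arm(
  rows=[
    [0,0,0,0.042,-0.019,0,0.05],
    [0,0,0,0.042,-0.019,0,0.05],
    [0,0,0,0.042,-0.019,0,0.05],
    [0,0,0,0.042,-0.019,0,0.05],
    [0,0,0,0.042,-0.019,0,0.05],
  ],
)

```text
clock: 1.1
tool_pos: [0.405, 0.315, 0.343]
ee_rot: [2.171, -2.271, -0.0]
ft_force: [2.1, 0.1, -0.1]
width: 0.0498
```

Emit:
move_arm(
  rows=[
    [0,0,0,0.042,-0.019,0,0.05],
    [0,0,0,0.042,-0.019,0,0.05],
    [0,0,0,0.045,0,0,0.05],
    [0,0,0,0.045,0,0,0.05],
    [0,0,0,0.045,0,0,0.05],
  ],
)

```text
clock: 1.6
tool_pos: [0.4323, 0.0946, 0.3429]
ee_rot: [2.17, -2.271, -0.0]
ft_force: [2.3, -0.6, 0.1]
width: 0.0499
```

Emit:
move_arm(
  rows=[
    [0,0,0,0.045,0,0,0.05],
    [0,0,0,0.045,0,0,0.05],
    [0,0,0,0.045,0,0,0.05],
    [0,0,0,0.045,0,0,0.05],
    [0,0,0,0,0,0,0.05],
  ],
)

```text
clock: 2.1
tool_pos: [0.4236, -0.0875, 0.3429]
ee_rot: [2.164, -2.276, -0.0]
ft_force: [-0.1, 0.4, -0.6]
width: 0.0502
```

Emit:
move_arm(
  rows=[
    [0,0,0,0.042,-0.0072,0,0.05],
    [0,0,0,0.042,-0.0072,0,0.05],
    [0,0,0,0.042,-0.0072,0,0.05],
    [0,0,0,0.042,-0.0072,0,0.05],
    [0,0,0,0.042,-0.0072,0,0.05],
  ],
)

```text
clock: 2.6
tool_pos: [0.4512, -0.2962, 0.3429]
ee_rot: [-2.171, 2.271, 0.0]
ft_force: [0.8, 1.1, 0.0]
width: 0.0499
```

Emit:
move_arm(
  rows=[
    [0,0,0,0,0,0.02,0.05],
    [0,0,0,0,0,0.02,0.05],
    [0,0,0,0,0,0,0.05],
  ],
)

```text
clock: 2.9
tool_pos: [0.4498, -0.2943, 0.3001]
ee_rot: [2.168, -2.271, -0.008]
ft_force: [0.2, -0.2, -1.2]
width: 0.0501
```

Run:
```python
from h import *
s=telemetry.state();print(s["tool_pos"],s["qpos"]);R=cv2.Rodrigues(s["ee_rot"])[0];print(R.round(3))
a=optics.read_camera("scene")[:,:,::-1][60:260,200:450];b=optics.read_camera("top")[:,:,::-1][80:280,210:460]
cv2.imwrite("pics/p1.png",np.vstack([cv2.resize(x,None,fx=1.5*1.0*2/2*1.0,fy=1.5) for x in(a,b)]))
```

```text
[ 0.44983658 -0.29434834  0.30006841] [-2.15283305e-01  1.30118396e-01 -2.74725385e-01 -1.18895067e-03
 -1.17158804e+00  1.74003419e+00]
[[-0.046 -0.999 -0.005]
 [-0.999  0.046  0.002]
 [-0.002  0.005 -1.   ]]
```

View pics/p1.png

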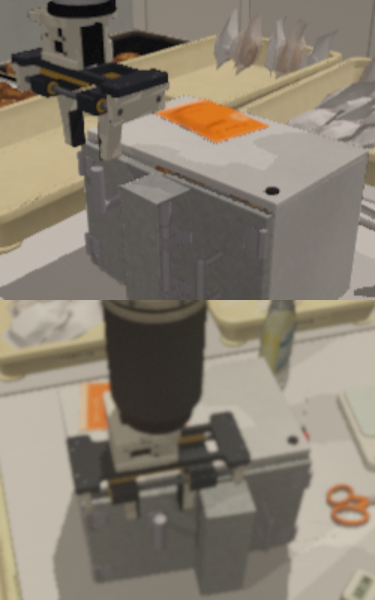

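Top view: the post (crop 160,520) lies between the two fingers and slightly right of centre, and the strip is clear. I'll shift 4.5 mm and go down.

Emit:
move_arm(
  rows=[
    [0,0,0,0.004,0,0,0.044],
    [0,0,0,0,0,0.015,0.044],
    [0,0,0,0,0,0.02,0.044],
    [0,0,0,0,0,0.02,0.044],
    [0,0,0,0,0,0.008,0.044],
  ],
)

```text
clock: 3.5
tool_pos: [0.4509, -0.2985, 0.2396]
ee_rot: [2.171, -2.271, -0.001]
ft_force: [0.6, 0.8, 0.3]
width: 0.0439
```

Emit:
move_arm(
  rows=[
    [0,0,0,0,0,0,0],
    [0,0,0,0,0,0,0],
    [0,0,0,0,0,0,0],
    [0,0,0,0,0,0,0],
  ],
  newtons=15,
)

```text
clock: 3.9
tool_pos: [0.4522, -0.2982, 0.2412]
ee_rot: [-2.168, 2.269, -0.003]
ft_force: [9.2, 19.6, 5.2]
width: 0.0176
```

Run:
```python
from h import *
s=telemetry.state();print(s["tool_pos"],s["qpos"],s["ft_force"]);R=cv2.Rodrigues(s["ee_rot"])[0];print(R.round(3))
a=optics.read_camera("scene")[:,:,::-1][60:260,200:450];b=optics.read_camera("top")[:,:,::-1][80:280,210:460]
cv2.imwrite("pics/p2.png",np.vstack([cv2.resize(x,None,fx=1.5*1.0*2/2*1.0,fy=1.5) for x in(a,b)]))
# arc plan in tool frame
hx=np.array([.4976,-.2054])
```

```text
[ 0.45218249 -0.29818757  0.24123171] [-2.21947018e-01  1.79334762e-01 -3.56750874e-01 -1.73483678e-03
 -1.03142618e+00  1.74820643e+00] [ 9.2235575  19.58784505  5.24431874]
[[-0.045 -0.999  0.004]
 [-0.999  0.045  0.001]
 [-0.001 -0.003 -1.   ]]
```

View pics/p2.png

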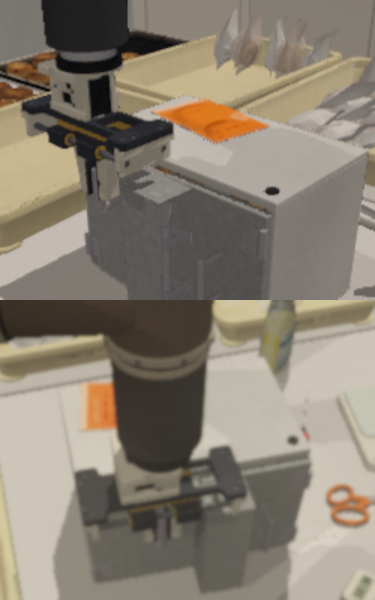

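Grip is on the post (width 17.6 mm). I'll start the arc with two rows to check the convention.

Emit:
move_arm(
  rows=[
    [0,0,0,-0.0015,0,0,0],
    [0,0,7.5,-0.0063,0.0122,0,0],
    [0,0,7.5,-0.0063,0.0122,0,0],
    [0,0,0,0,0,0,0],
  ],
)

```text
clock: 4.4
tool_pos: [0.4295, -0.2807, 0.2413]
ee_rot: [-1.847, 2.535, -0.004]
ft_force: [6.7, 6.2, -1.2]
width: 0.0155
```

Run:
```python
from h import *
s=telemetry.state();print(s["tool_pos"],s["qpos"],s["ft_force"],s["width"]);R=cv2.Rodrigues(s["ee_rot"])[0];print(R.round(3))
h=np.degrees(np.arctan2(R[1,0],R[0,0]));print(h)
# implied hinge from post pos & tool angle
x,y=R[:2,0],R[:2,1];print(s["tool_pos"][:2]-.096*x-.042*y)
```

```text
[ 0.42946789 -0.28069498  0.24125923] [-0.19711327  0.13128107 -0.41571609 -0.00243068 -1.01849699  1.45762306] [ 6.73939571  6.23615725 -1.24922434] 0.015535667454615648
[[-0.307 -0.952  0.006]
 [-0.952  0.307  0.001]
 [-0.003 -0.005 -1.   ]]
-107.85047732762081
[ 0.49887248 -0.20219157]
```

Emit:
move_arm(
  rows=[
    [0,0,7.5,-0.006,0.0124,0,0],
    [0,0,7.5,-0.006,0.0124,0,0],
    [0,0,7.5,-0.006,0.0124,0,0],
    [0,0,0,0,0,0,0],
  ],
)

```text
clock: 4.8
tool_pos: [0.406, -0.2484, 0.2413]
ee_rot: [-1.316, 2.842, -0.005]
ft_force: [15.7, 6.4, -8.5]
width: 0.0155
```

```bash
cat > st.py <<'E'
from h import *
s=telemetry.state();print(s["tool_pos"],s["qpos"],s["ft_force"],s["width"]);R=cv2.Rodrigues(s["ee_rot"])[0]
h=np.degrees(np.arctan2(R[1,0],R[0,0]));print(h)
x,y=R[:2,0],R[:2,1];print("impl hinge",s["tool_pos"][:2]-.096*x-.042*y)
H=np.array([.4985,-.2042]);d=s["tool_pos"][:2]-H;print("r",np.linalg.norm(d),"ang",(-np.degrees(np.arctan2(d[1],d[0])-np.arctan2(-.094,-.0463)))%360)
print("force tool",R.T@s["ft_force"])
E
python3 st.py
```

```text
[ 0.40603414 -0.24838514  0.24129572] [-0.13609977  0.06561012 -0.49091388 -0.00304101 -1.00401755  1.00481085] [15.67566205  6.39540868 -8.53165873] 0.015460907782582986
-130.31771981404162
impl hinge [ 0.50016808 -0.20236649]
r 0.10248054109470776 ang 38.23632915651622
force tool [-14.95290808  -7.75113961   8.70328722]
```

Emit:
move_arm(
  rows=[
    [0,0,7.5,-0.007,0.0122,0,0],
    [0,0,7.5,-0.007,0.0122,0,0],
    [0,0,7.5,-0.0065,0.0122,0,0],
    [0,0,0,0,0,0,0],
  ],
)

```text
clock: 5.2
tool_pos: [0.3966, -0.2082, 0.2413]
ee_rot: [-0.737, 3.044, -0.003]
ft_force: [14.4, 1.0, -11.6]
width: 0.0155
```

```bash
python3 st.py
```

```text
[ 0.39663943 -0.20824735  0.24133102] [-4.14834465e-02  1.55546087e-02 -5.44954139e-01 -6.88178623e-04
 -1.00073281e+00  5.16662779e-01] [ 14.37279204   1.00940642 -11.59543129] 0.015491088456743324
-152.79431333439044
impl hinge [ 0.50121618 -0.20171304]
r 0.10194095213263021 ang 61.501895056681384
force tool [-13.14407544  -5.62392436  11.73263972]
```

Emit:
move_arm(
  rows=[
    [0,0,7.5,-0.0075,0.0122,0,0],
    [0,0,7.5,-0.007,0.0122,0,0],
    [0,0,7.5,-0.0065,0.0122,0,0],
    [0,0,0,0,0,0,0],
  ],
)

```text
clock: 5.6
tool_pos: [0.4035, -0.1674, 0.2413]
ee_rot: [-0.129, 3.132, -0.002]
ft_force: [12.6, -4.1, -9.6]
width: 0.0154
```

```bash
python3 st.py
```

```text
[ 0.40346487 -0.16735105  0.24132888] [ 0.06236781 -0.00431732 -0.56585875  0.00141618 -1.00190949  0.01929618] [12.63622346 -4.09673378 -9.55856676] 0.015384454465761461
-175.27725723704813
impl hinge [ 0.50259399 -0.20130459]
r 0.1019289961558825 ang 84.97062027862086
force tool [-12.18571901  -5.11028134   9.65488717]
```

Emit:
move_arm(
  rows=[
    [0,0,6,-0.0065,0.0098,0,0],
    [0,0,0,0,0,0,0],
    [0,0,0,0,0,0,0.044],
    [0,0,0,0,0,0,0.044],
    [0,0,0,0,0,0,0.044],
  ],
)

```text
clock: 6.1
tool_pos: [0.4053, -0.1579, 0.2403]
ee_rot: [-0.03, -3.141, -0.0]
ft_force: [0.4, -0.9, -0.9]
width: 0.0342
```

Emit:
move_arm(
  rows=[
    [0,0,0,0,0,-0.015,0.044],
    [0,0,0,0,0,-0.03,0.044],
    [0,0,0,0,0,-0.04,0.044],
    [0,0,0,0,0,-0.035,0.044],
    [0,0,0,0,0,0,0.044],
  ],
)

```text
clock: 6.6
tool_pos: [0.4071, -0.1583, 0.3651]
ee_rot: [0.03, 3.133, -0.002]
ft_force: [0.5, -0.5, -0.9]
width: 0.044
```

```bash
python3 st.py
python3 - <<'E'
from h import *
for n in("scene","top"):cv2.imwrite(f"pics/{n}3.png",optics.read_camera(n)[:,:,::-1])
E
```

```text
[ 0.4071282  -0.15834755  0.36507419] [ 0.08507084 -0.09659128 -0.35939952  0.00188738 -1.30016495 -0.10443651] [ 0.54495808 -0.49960098 -0.8693201 ] 0.04400840427673035
178.91915873125367
impl hinge [ 0.50231549 -0.20215085]
r 0.1022313705185867 ang 90.42584070808431
force tool [-0.54733909 -0.48836098  0.87419755]
```

View pics/scene3.png

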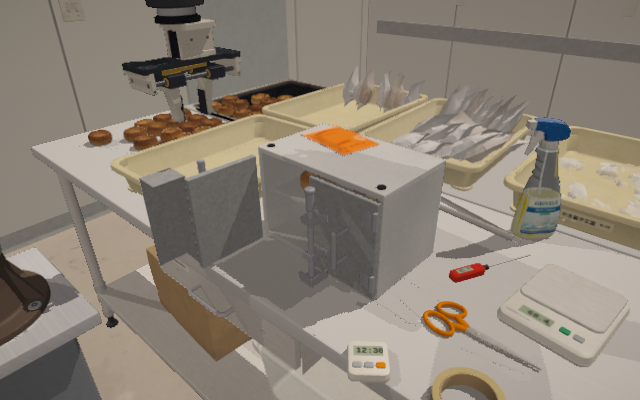

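View pics/top3.png

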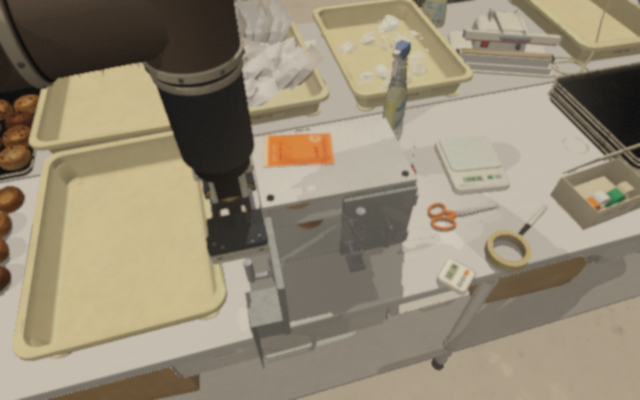

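The active door stands square to the cupboard (strip cap at scene (165,180)). The bolt head shows at scene ≈(310,190) and top ≈(361,210).

Run:
```python
import cv2,numpy as np
a=cv2.imread("pics/scene3.png")[170:230,280:340];b=cv2.imread("pics/top3.png")[185:245,330:390]
cv2.imwrite("pics/z3.png",np.hstack([cv2.resize(x,None,fx=6,fy=6,interpolation=cv2.INTER_CUBIC) for x in(a,b)]))
```

```text
(no output)
```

View pics/z3.png

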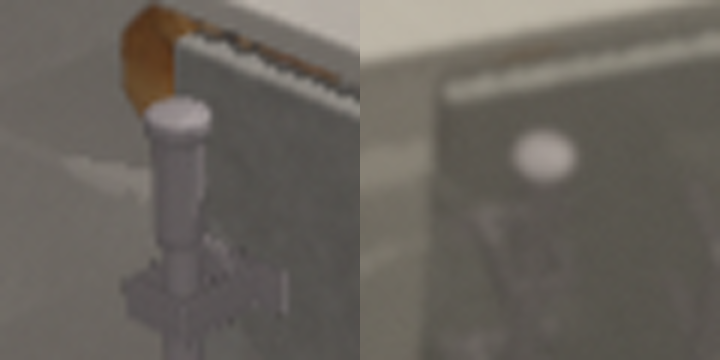

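Run:
```python
from h import *
s=(280+178/6,170+116/6);t=(330+185/6,185+156/6)
print(s,t,tri({"scene":s,"top":t}),atz("scene",s,.201),atz("top",t,.201))
```

```text
(309.6666666666667, 189.33333333333334) (360.8333333333333, 211.0) [ 0.4718616  -0.39388462  0.19921367] [ 0.469989   -0.39603624  0.201     ] [ 0.47008823 -0.39309761  0.201     ]
```

Emit:
move_arm(
  rows=[
    [0,0,-8,0,0,0,0.044],
    [0,0,-8,0,0,0,0.044],
    [0,0,-8,0,0,0,0.044],
    [0,0,-8,0,0,0,0.044],
    [0,0,-8,0,0,0,0.044],
  ],
)

```text
clock: 7.2
tool_pos: [0.4049, -0.1578, 0.3587]
ee_rot: [1.054, -2.957, -0.002]
ft_force: [-0.2, 0.2, 0.2]
width: 0.0441
```

Emit:
move_arm(
  rows=[
    [0,0,-8,0,0,0,0.044],
    [0,0,-8,0,0,0,0.044],
    [0,0,-8,0,0,0,0.044],
    [0,0,-8,0,0,0,0.044],
    [0,0,-8,0,0,0,0.044],
  ],
)

```text
clock: 7.7
tool_pos: [0.4049, -0.1578, 0.3587]
ee_rot: [2.002, -2.419, -0.003]
ft_force: [0.1, -0.9, -0.2]
width: 0.044
```

Emit:
move_arm(
  rows=[
    [0,0,-8,0,0,0,0.044],
    [0,0,0,0,0,0,0.044],
  ],
)

```text
clock: 7.9
tool_pos: [0.405, -0.1578, 0.3589]
ee_rot: [2.162, -2.277, -0.003]
ft_force: [-0.6, 0.7, -1.2]
width: 0.0441
```

```bash
cat > go.py <<'E'
from h import *
import sys
g=np.array([float(v) for v in sys.argv[1:4]])
s=telemetry.state();R=cv2.Rodrigues(s["ee_rot"])[0]
print(s["tool_pos"].round(4),s["ft_force"].round(1),s["width"],"head",np.degrees(np.arctan2(R[1,0],R[0,0])),"z",R[:,2].round(4))
print("tool delta",R.T@(g-s["tool_pos"]))
E
python3 go.py .469 -.392 .365
```

```text
[ 0.405  -0.1578  0.3589] [-0.6  0.7 -1.2] 0.04407857284255506 head -92.98927573617608 z [-2.4e-03  2.0e-04 -1.0e+00]
tool delta [ 0.23055558 -0.07608649 -0.00633164]
```

Emit:
move_arm(
  rows=[
    [0,0,0,0.046,-0.0152,0,0.05],
    [0,0,0,0.046,-0.0152,0,0.05],
    [0,0,0,0.046,-0.0152,0,0.05],
    [0,0,0,0.046,-0.0152,0,0.05],
    [0,0,0,0.046,-0.0152,0,0.05],
  ],
)

```text
clock: 8.4
tool_pos: [0.469, -0.3935, 0.3589]
ee_rot: [2.155, -2.286, -0.003]
ft_force: [0.5, 0.9, -0.7]
width: 0.0501
```

Emit:
move_arm(
  rows=[
    [0,0,0,0,0,0.03,0.05],
    [0,0,0,0,0,0.03,0.05],
    [0,0,0,0,0,0,0.05],
  ],
)

```text
clock: 8.7
tool_pos: [0.4669, -0.3908, 0.2944]
ee_rot: [2.153, -2.285, -0.015]
ft_force: [-0.4, 0.8, -0.4]
width: 0.0502
```

```bash
python3 go.py .469 -.392 .228;python3 - <<'E'
from h import *
a=optics.read_camera("scene")[:,:,::-1][60:260,200:450];b=optics.read_camera("top")[:,:,::-1][80:280,210:460]
cv2.imwrite("pics/p4.png",np.vstack([cv2.resize(x,None,fx=1.5,fy=1.5) for x in(a,b)]))
E
```

```text
[ 0.4669 -0.3908  0.2944] [-0.4  0.8 -0.4] 0.050179356919441705 head -93.41227887502892 z [-0.0084  0.0051 -1.    ]
tool delta [ 0.00140246 -0.00274968  0.06642258]
```

View pics/p4.png

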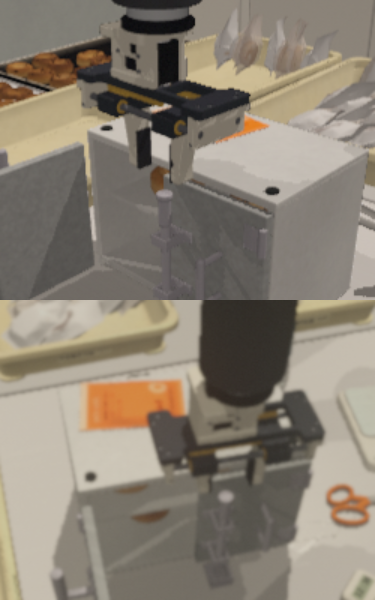

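Fingers straddle the knob in the scene view (knob head at crop (165,195)); in the top view it lies centrally below them. I'll go down.

Emit:
move_arm(
  rows=[
    [0,0,0,0.001,-0.002,0.016,0.05],
    [0,0,0,0,0,0.018,0.05],
    [0,0,0,0,0,0.018,0.05],
    [0,0,0,0,0,0.013,0.05],
    [0,0,0,0,0,0,0.05],
  ],
)

```text
clock: 9.3
tool_pos: [0.4709, -0.3922, 0.2348]
ee_rot: [2.16, -2.281, -0.002]
ft_force: [-0.5, -0.3, 0.7]
width: 0.0498
```

Emit:
move_arm(
  rows=[
    [0,0,0,0,0,0,0.012],
    [0,0,0,0,0,0,0.012],
    [0,0,0,0,0,0,0.012],
    [0,0,0,0,0,0,0.012],
    [0,0,0,0,0,0,0.012],
  ],
  newtons=25,
)

```text
clock: 9.8
tool_pos: [0.471, -0.3917, 0.2352]
ee_rot: [-2.159, 2.28, 0.002]
ft_force: [0.4, 4.7, 2.4]
width: 0.0181
```

```bash
python3 go.py .469 -.392 .228
```

```text
[ 0.471  -0.3917  0.2352] [0.4 4.7 2.4] 0.018145533853411965 head -93.11562649181383 z [ 2.0e-04  1.6e-03 -1.0e+00]
tool delta [0.00038623 0.00201169 0.00722673]
```

Emit:
move_arm(
  rows=[
    [0,0,0,0,0,0,0.012],
    [0,0,0,0,0,-0.006,0.012],
    [0,0,0,0,0,-0.006,0.012],
    [0,0,0,0,0,0,0.012],
  ],
)

```text
clock: 10.2
tool_pos: [0.4709, -0.3919, 0.2479]
ee_rot: [-2.16, 2.28, 0.002]
ft_force: [-1.4, 8.6, 2.5]
width: 0.018
```

```bash
python3 go.py .469 -.392 .27;python3 - <<'E'
from h import *
a=optics.read_camera("scene")[:,:,::-1][140:260,240:400]
cv2.imwrite("pics/p5.png",cv2.resize(a,None,fx=4,fy=4))
E
```

```text
[ 0.4709 -0.3919  0.2479] [-1.4  8.6  2.5] 0.018036827980159553 head -93.09441802804483 z [-3.0e-04  1.3e-03 -1.0e+00]
tool delta [ 0.00020449  0.00190399 -0.02214041]
```

View pics/p5.png

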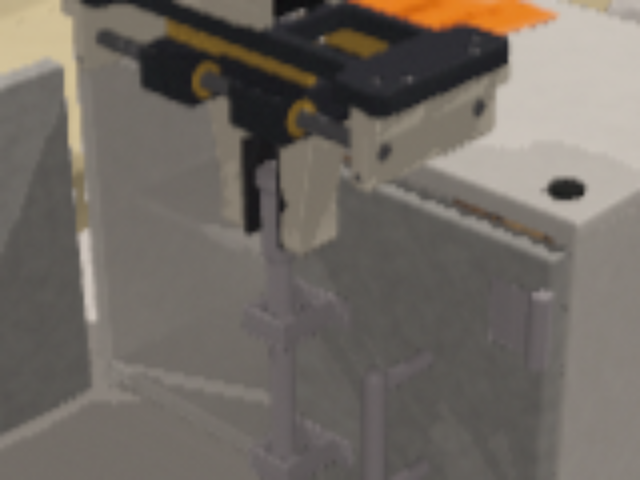

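Emit:
move_arm(
  rows=[
    [0,0,0,-0.0005,0,-0.006,0.012],
    [0,0,0,0,0,-0.006,0.012],
    [0,0,0,0,0,-0.006,0.012],
    [0,0,0,0,0,-0.003,0.012],
    [0,0,0,0,0,0,0.012],
  ],
)

```text
clock: 10.75
tool_pos: [0.4708, -0.3918, 0.2686]
ee_rot: [-2.16, 2.281, 0.001]
ft_force: [-0.3, 5.6, -1.1]
width: 0.0178
```

```bash
python3 go.py .469 -.392 .27;python3 - <<'E'
from h import *
a=optics.read_camera("scene")[:,:,::-1][140:260,240:400]
cv2.imwrite("pics/p6.png",cv2.resize(a,None,fx=4,fy=4))
E
```

```text
[ 0.4708 -0.3918  0.2686] [-0.3  5.6 -1.1] 0.017759933453372644 head -93.10543751146459 z [-3.e-04  7.e-04 -1.e+00]
tool delta [ 0.00027141  0.00181586 -0.00143966]
```

View pics/p6.png

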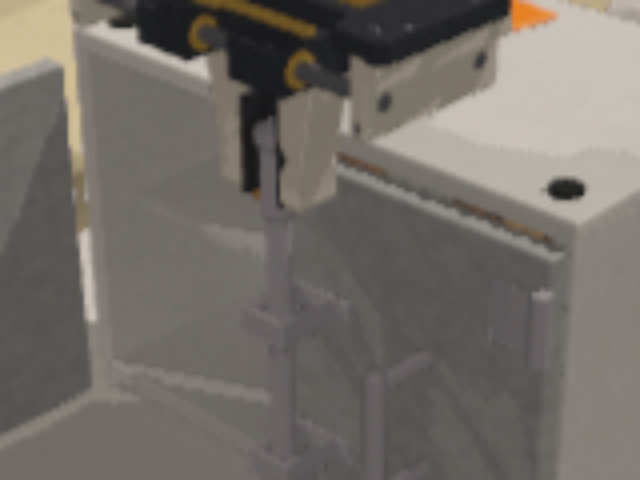

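The knob moves with the jaws (up about 33 mm). A last 2 mm, then release and retreat straight up.

Emit:
move_arm(
  rows=[
    [0,0,0,0,0,-0.002,0.012],
    [0,0,0,0,0,0,0.012],
  ],
)

```text
clock: 11.0
tool_pos: [0.4706, -0.3918, 0.2688]
ee_rot: [2.16, -2.281, -0.004]
ft_force: [1.9, 2.8, -13.6]
width: 0.0178
```

Emit:
move_arm(
  rows=[
    [0,0,0,0,0,0,0.05],
    [0,0,0,0,0,0,0.05],
    [0,0,0,0,0,0,0.05],
    [0,0,0,0,0,0,0.05],
  ],
)

```text
clock: 11.4
tool_pos: [0.4714, -0.3929, 0.2715]
ee_rot: [-2.16, 2.281, -0.004]
ft_force: [-0.5, -0.5, -0.1]
width: 0.0445
```

Emit:
move_arm(
  rows=[
    [0,0,0,0,0,-0.02,0.05],
    [0,0,0,0,0,-0.03,0.05],
    [0,0,0,0,0,-0.03,0.05],
    [0,0,0,0,0,-0.03,0.05],
    [0,0,0,0,0,0,0.05],
  ],
)

```text
clock: 11.9
tool_pos: [0.4721, -0.3935, 0.386]
ee_rot: [-2.16, 2.279, -0.014]
ft_force: [0.6, 0.8, 0.7]
width: 0.0499
```

```bash
python3 go.py .469 -.392 .27;python3 - <<'E'
from h import *
a=optics.read_camera("scene")[:,:,::-1][100:300,130:450];b=optics.read_camera("top")[:,:,::-1][100:300,180:500]
cv2.imwrite("pics/p7.png",np.vstack([cv2.resize(x,None,fx=1.5,fy=1.5) for x in(a,b)]));cv2.imwrite("pics/p7s.png",cv2.resize(a[:,100:],None,fx=3,fy=3))
E
```

```text
[ 0.4721 -0.3935  0.386 ] [0.6 0.8 0.7] 0.04989334979358589 head -93.08401647262014 z [ 0.0073 -0.0054 -1.    ]
tool delta [-0.00187009  0.00405196  0.11598897]
```

View pics/p7.png

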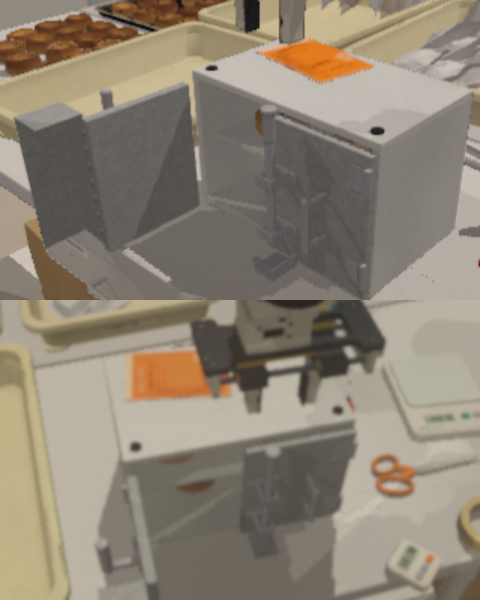

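View pics/p7s.png

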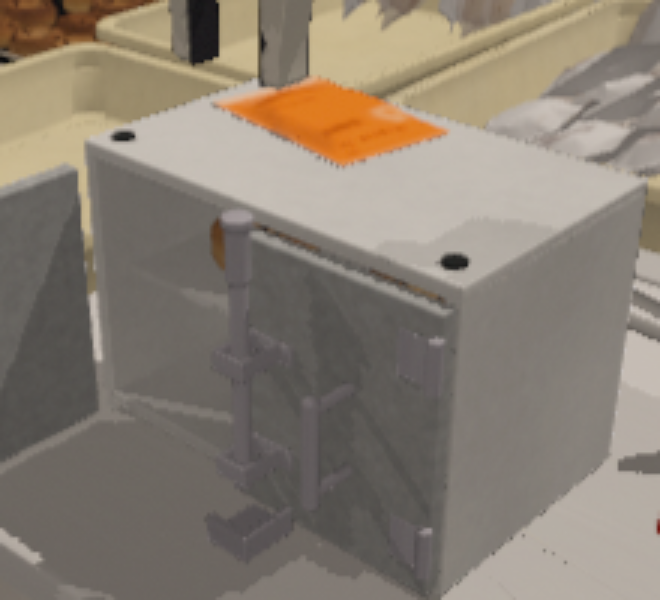

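Run:
```python
from h import *
print(tri({"scene":(230+238/3,100+216/3),"top":(180+272/1.5,100+153/1.5)}))
a=cv2.imread("pics/p7s.png")
from workcell import workorder
s=telemetry.state();print(s["clock"],s["ft_force"])
workorder.hand_in()
```

```text
[ 0.4715334  -0.3925708   0.23095746]
12.0 [-0.26537392 -0.64332349 -0.77735924]
the job is handed in; nothing more can be done
```

I swung the active door open to about 90° by its pull, let go, then drew the bolt up until it met its stop. I released it, raised the gripper clear and handed the job in at 12.0 s of the 45 s allowed.

- **Active door:** the last gripped pose put it at about 90°, and the final pictures show it still square to the cupboard.
- **Bolt:** the jaws rose about 34 mm with the knob and met the stop with 14 N. Triangulating the knob head before and after gives a rise of about 32 mm. The needed rise is 25 mm, and the last picture shows the bolt out of its keeper.
- **Passive door:** it looks shut in the final pictures, and the bolt's horizontal position is within about 1.5 mm of where it was. I did not measure the door's angle directly.
- **Robot:** the gripper is clear above the cupboard and the wrist force is about zero.

The main disagreement is that triangulated heights read 2–5 mm low against the given sizes, which may be calibration error. The 32 mm bolt rise may be off by a few millimetres for the same reason. While the door swung, the implied hinge position drifted about 4 mm and the sideways force reached about 15 N, well below the limits.

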